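Raise the test rig's ram to the gauge height and hold it off the button

ROBOT

A 7-joint arm with a two-finger parallel gripper is mounted at the origin on the work surface. World frame = base frame: x ahead of the robot, y to its left, z up, the work surface at z = 0. Lengths are in m, angles in rad, forces in N, time in s.
With the tool pointing down it reaches from about 0.4 to 0.75 m from the base axis. Payload 19.5 kg.
Tool frame: the origin (TCP) lies at the very end of the fingers, on their centre line; the grasp point (between the pads) lies 19 mm behind it (ctrl.hold_point_z is the z of the grasp point in the tool frame, in m); z points along the fingers, x is the direction in which the jaws open and shut, and the axes are right-handed (so a half turn about z gives the same grasp; the last joint's range is limited). The gripper opens to 85 mm and grips with 20 to 120 N. Pads are 22 mm wide; open, the fingers measure 114 mm over their backs; the gripper's body (76 mm by 85 mm) begins 54 mm behind the grasp point. The pads swing forward as they close: fully open they stand 13 mm farther back than shut.
Start: joints at [1.068, 0.707, -0.028, 1.485, 0.022, 0.951, -0.075], TCP at [0.256, -0.515, 0.231] pointing down, gripper open.
Joint ranges: [-2.71, 2.71], [-0.32, 2.16], [-1.57, 1.52], [0, 2.45], [-1.46, 4.6], [0, 2.02], [-2.83, 2.83]. Speed limits (rad/s): [1.89, 1.89, 2.57, 2.57, 3.01, 3.01, 3.01].

INTERFACE

Orientations are given as a unit quaternion [x, y, z, w].
In Python, from plant import readout, eyes, workorder, ctrl gives the robot as it stands.
- The arm moves only by the shell command python3 -m pendant 'ROWS'. ROWS is JSON, a list of rows, each a list of 3 entries, a list of its own where there are three numbers: the turn, a rotation vector about the tool's x, y, z in degrees, then the shift along the tool's x, y, z in cm, then the opening in per cent of the stroke, from 0 (shut) to 100 (fully open). A call has 1 to 20 rows; each row is the pose to reach, as a shift and turn from the pose commanded when the call began, along the tool's axes at that moment; what a row does not reach only later rows make up. A row lasts 1/8 s, in which the tool goes at most 62.5 mm and 10.7 degrees, less where a joint would pass 70% of its speed; a pose out of reach is approached as far as the arm can. A call with a gripper value outside its range is refused whole. The fingers move at their own pace and stop on an object; the grip force is fixed at half the most. Time passes only in rows, so rows that repeat a pose let the fingers close. It gives the time, the measured TCP pose, the force and the opening at its end, in the units of the state.
- readout.state(): the state, without advancing time (a new reading comes with each control period).
- eyes.snapshot(name): name is "scene" or "top" or "wrist"; returns a dict with "color" (420x560x3 uint8, red, green, blue), "vertical_fov" (degrees; the focal length in pixels is half the picture's height over the tangent of half this angle, whatever the lens; pixels are square), "cx", "cy" (the principal point, pixels), "dist" ([k1, k2, p1, p2, k3] as OpenCV has them; the pictures are not rectified), "origin" and "attitude" of the camera in the world; the wrist camera has in their place "mount" (4x4, takes a point from camera to tool coordinates, whose origin is the TCP and whose axes are the tool frame's). Camera axes: x right, y down, z forward; pixel columns grow to the right and rows downward; lengths in m; the calibration is good to about 2 mm. A picture is of the moment at which its call begins: read the wrist's pose just before it. There is no depth.
- workorder.finish_job(): hands the job in, once; it reports no verdict.
The state is a dict: "time": time; "joint_positions": joint angles; "joint_vel": joint speeds; "joint_torque": joint torques, N m; "tool_pos": TCP position; "eef_rot": TCP orientation; "ft_force": force on the tool from outside, world axes, zero at the start; "moment": the same for the moment, N m; "width": finger opening in m.
Only numpy, scipy, OpenCV 4.12 (cv2) and the standard library are available. Lean on these libraries where they do the work, as an engineer would, in place of code of your own. Each camera call takes 0.05 s, during which the arm holds its last target.

TASK

The steel ram of the push button test rig is resting on the red button: take it by its round handle and draw it straight up, partway out of its snug guide and without forcing it against the bore, until the flat top of its handle is level with the top face of the green depth gauge's pointer. Never pull its foot out of the guide, leave the depth gauge, bolts, ring gauge and clip plate where they are, and finish still gripping the ram and holding it steady at that height, with the button free.

Things in the scene. Friction and masses are not known exactly. Their poses are not given: they have to be found in the camera images.
- rig: Fixed rig: grey 120 x 120 x 12 mm base plate, two grey pillars 46 mm either side along its y, carrying an aluminium guide block 50 (x) x 106 (y) x 45 mm high, underside 56 mm and top 101 mm above the table. A vertical through bore, 17.2 mm diameter, runs through the block on the rig's z axis. Origin: centre of the base's underside, on the table, z up. Open front at -x shows the red button.
- guide_top (a point): Centre of the upper mouth of the bore, on the guide block's top face, 101 mm above the table.
- ram: Loose upright steel ram, 0.30-0.46 kg, in the bore; origin at the centre of its foot, z up. From the foot: shaft 16 mm diameter, 71 mm long; collar 30 mm diameter, 6 mm thick; dark round handle 24 mm diameter, 52 mm long, flat top. At the start its collar rests on the block, foot 30 mm above the table. No latch: let go, it drops. The lift asked for is 20 to 40 mm; at 71 mm it leaves the bore.
- ram_top (a point): Centre of the flat top of the ram's handle, 129 mm above the foot; 159 mm above the table at the start.
- ram_foot (a point): Centre of the ram's lower end.
- button (a joint): Travel of the red 28 mm button under the ram, in m: 0 free (its top 34 mm above the table), 0.004 at the start under the ram's foot, 0.006 fully down. Light spring, about 1 to 2 N, which pushes it back up as the ram rises.
- pointer_tip (a point): Top face of the gauge's pointer at its free end: the height that the ram's handle top must match, 179 to 199 mm above the table, different each run. The pointer is a green arm 12 mm wide, 8 mm thick, reaching 72 mm from the column's axis; its tip lies 90 to 120 mm from the ram's axis on the rig's +y side. Held up only by friction: do not touch.
- gauge: Green anodised depth gauge fixed on the table on the rig's +y side, 160 to 190 mm from the ram: dark foot 70 x 60 x 18 mm, square green column 14 mm wide and 225 mm tall with a white scale, green pointer arm reaching along the gauge's -y towards the ram. Origin at the centre of the foot's underside.
- bolt_a: Rusty fang bolt lying on the table, 110 mm long along its x, square 30 mm head; origin below its middle. Leave alone.
- bolt_b: Rusty fang bolt lying on the table, 100 mm long along its x, square 30 mm head; origin below its middle. Leave alone.
- ring_gauge: Chrome ring gauge lying flat, 60 mm outside and 28 mm inside diameter, 18 mm high; origin below its centre. Leave alone.
- clip_plate: Grey iron clip plate lying flat, 75 x 50 x 12 mm with one hole; origin below its centre. Leave alone.

How it is judged:
By the outcome, as a careful person would: the job done as asked, in the order asked, and still so for the second after the job is handed in, while the arm keeps its last pose, push and grip.
It also fails if it takes over 35 s, if anything falls off the work surface, if the arm or the gripper's body presses on something with over 40 N, if the wrist force passes 120 N, or if a joint passes its speed limit or range.

## Working session

There is one attempt and no reset: what is moved stays moved. The work goes in short steps, Python scripts to look and compute and a shell command to move; the robot and the scene stay as the last step left them, time stands still between calls to the robot, and variables do not carry over. Pictures are saved under pics/ and viewed, and the job is handed in when it is done.

```bash
ls; mkdir -p pics
python3 - <<'E'
from plant import readout, eyes, workorder, ctrl
import cv2,json
s=readout.state();print(s,ctrl.hold_point_z)
for n in ["scene","top","wrist"]:
    d=eyes.snapshot(n);cv2.imwrite(f"pics/{n}0.png",d["color"][:,:,::-1]);c=d.pop("color");print(n,d)
E
```

```text
pics
{'time': 0.0, 'joint_positions': array([ 1.06830723,  0.70709344, -0.02762659,  1.48502055,  0.0220376 ,
        0.95087953, -0.0755206 ]), 'joint_vel': array([-2.34228200e-03, -1.22198818e-04,  1.91595187e-03, -1.24551051e-03,
        5.33112151e-04,  3.39745144e-04, -1.83659337e-06]), 'joint_torque': array([ 1.83772856e-03, -8.83185554e+01,  1.23558775e+00, -2.36154485e+01,
        1.69496506e-02,  6.83440390e-03, -7.93773410e-06]), 'tool_pos': array([ 0.25555187, -0.51479068,  0.23082779]), 'eef_rot': array([ 8.49900793e-01, -5.26942446e-01, -4.81366191e-04, -2.63367610e-04]), 'ft_force': array([-0.03701874, -0.04983214,  0.37252299]), 'moment': array([-0.01753754,  0.03732519,  0.04127831]), 'width': 0.08546670270550781} -0.0187
scene {'vertical_fov': 57.775142236188294, 'cx': 275.98397133208397, 'cy': 204.11888818637837, 'dist': array([0.02679599, 0.        , 0.        , 0.        , 0.        ]), 'origin': array([ 1.11507886, -0.15658995,  0.47841962]), 'attitude': array([ 0.70529741,  0.51445995, -0.29195087, -0.39070604])}
top {'vertical_fov': 57.662344402426434, 'cx': 277.92898717640054, 'cy': 204.46277526125095, 'dist': array([-0.0552128,  0.       ,  0.       ,  0.       ,  0.       ]), 'origin': array([0.47184256, 0.02357436, 0.92083078]), 'attitude': array([ 0.70721715, -0.70225016,  0.05664688, -0.05898942])}
wrist {'vertical_fov': 68.57781843712701, 'cx': 273.3847648836147, 'cy': 208.50179833859997, 'dist': array([-0.05908641,  0.        ,  0.        ,  0.        ,  0.        ]), 'mount': array([[ 9.99999496e-01,  8.31698947e-04, -5.62049368e-04,
         8.38845691e-04],
       [-6.49176917e-04,  9.62902472e-01,  2.69848862e-01,
        -6.88336724e-02],
       [ 7.65631740e-04, -2.69848361e-01,  9.62902527e-01,
        -1.42224836e-01],
       [ 0.00000000e+00,  0.00000000e+00,  0.00000000e+00,
         1.00000000e+00]])}
```

View pics/scene0.png

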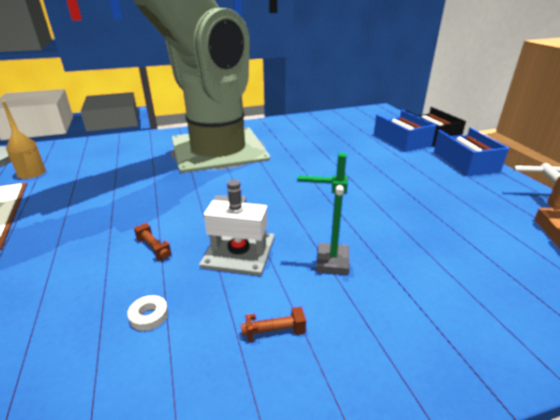

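View pics/top0.png

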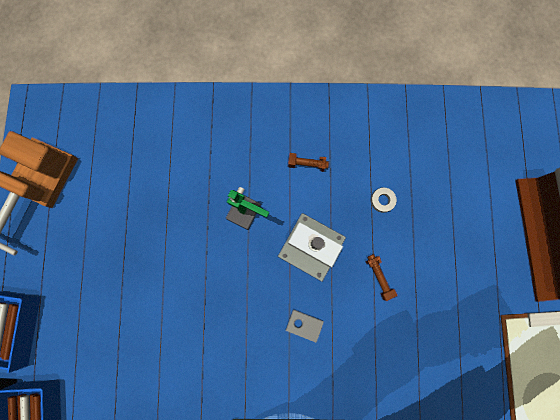

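View pics/wrist0.png

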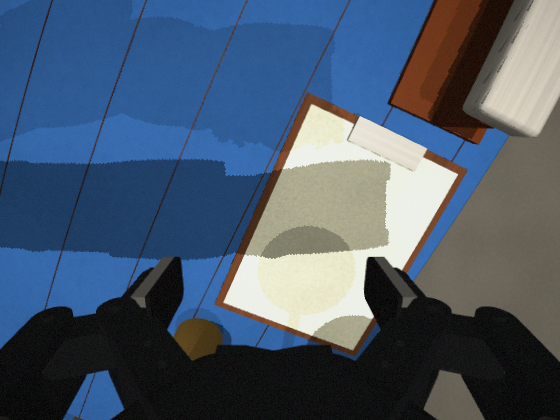

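The scene view shows the ram handle top near (235,183) and the pointer tip near (299,179). In the top view they're near (318,243) and (268,216). I'll zoom in and set up the ray helpers.

```bash
cat > h.py <<'E'
import numpy as np,cv2
from scipy.spatial.transform import Rotation as R
def K(d):
    h=d["color"].shape[0];f=h/2/np.tan(np.radians(d["vertical_fov"])/2)
    return np.array([[f,0,d["cx"]],[0,f,d["cy"]],[0,0,1]])
def pose(d,s=None):
    if "mount" in d:
        T=np.eye(4);T[:3,:3]=R.from_quat(s["eef_rot"]).as_matrix();T[:3,3]=s["tool_pos"]
        T=T@d["mount"];return T[:3,3],T[:3,:3]
    return np.array(d["origin"]),R.from_quat(d["attitude"]).as_matrix()
def ray(d,px,s=None):
    o,A=pose(d,s)
    p=cv2.undistortPoints(np.array([[px]],float),K(d),np.array(d["dist"]))[0,0]
    v=A@np.array([p[0],p[1],1]);return o,v/np.linalg.norm(v)
def plane(d,px,z,s=None):
    o,v=ray(d,px,s);return o+v*(z-o[2])/v[2]
def tri(*rs):
    A=np.zeros((3,3));b=np.zeros(3)
    for o,v in rs:
        P=np.eye(3)-np.outer(v,v);A+=P;b+=P@o
    x=np.linalg.solve(A,b);return x,[np.linalg.norm((np.eye(3)-np.outer(v,v))@(x-o)) for o,v in rs]
def proj(d,X,s=None):
    o,A=pose(d,s)
    c=A.T@(np.array(X)-o);r,_=cv2.projectPoints(c[None],np.zeros(3),np.zeros(3),K(d),np.array(d["dist"]));return r[0,0]
def crop(d,x0,y0,x1,y1,k,fn):
    c=cv2.resize(d["color"][y0:y1,x0:x1,::-1],None,fx=k,fy=k,interpolation=cv2.INTER_CUBIC);cv2.imwrite(fn,c)
E
python3 - <<'E'
from plant import eyes
from h import *
t=eyes.snapshot("top");s=eyes.snapshot("scene")
crop(t,215,170,355,290,5,"pics/tc.png");crop(s,190,140,360,280,4,"pics/sc.png")
print(plane(t,(318,243),.159),plane(t,(268,216),.19))
E
```

```text
[ 0.52040348 -0.0538401   0.159     ] [0.56983776 0.04546685 0.19      ]
```

View pics/tc.png

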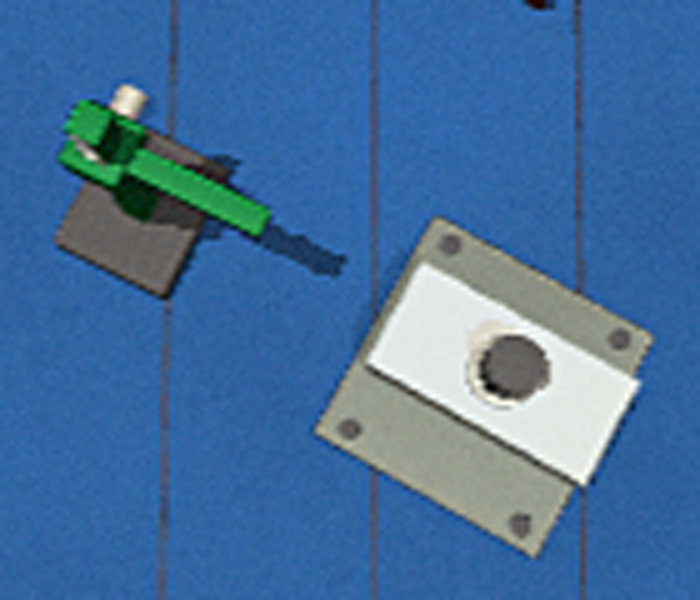

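View pics/sc.png

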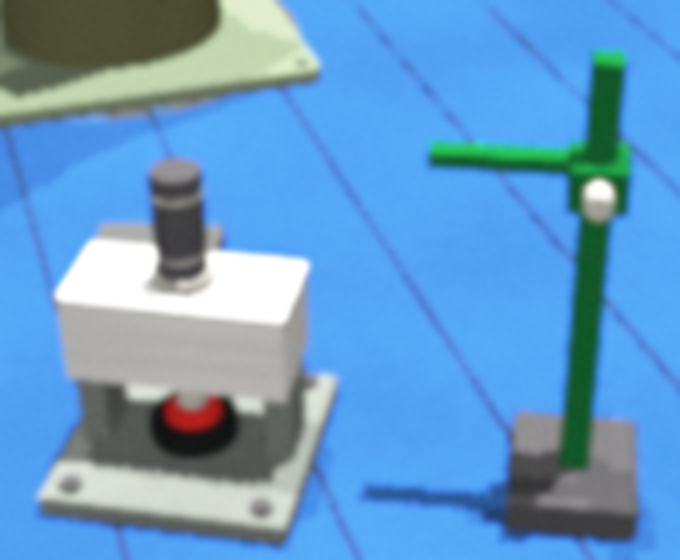

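```bash
python3 -m pendant '[[[0,0,-36],[-33,-48.5,-7],100],[[0,0,-36],[-33,-48.5,-7],100],[[0,0,-36],[-33,-48.5,-7],100],[[0,0,-36],[-33,-48.5,-7],100],[[0,0,-36],[-33,-48.5,-7],100],[[0,0,-36],[-33,-48.5,-7],100],[[0,0,-36],[-33,-48.5,-7],100],[[0,0,-36],[-33,-48.5,-7],100],[[0,0,-36],[-33,-48.5,-7],100],[[0,0,-36],[-33,-48.5,-7],100],[[0,0,-36],[-33,-48.5,-7],100],[[0,0,-36],[-33,-48.5,-7],100],[[0,0,-36],[-33,-48.5,-7],100],[[0,0,-36],[-33,-48.5,-7],100],[[0,0,-36],[-33,-48.5,-7],100],[[0,0,-36],[-33,-48.5,-7],100]]'
cat > shot.py <<'E'
import sys,pickle
from plant import readout, eyes
from h import *
n=sys.argv[1]
s=readout.state();d=eyes.snapshot("wrist")
pickle.dump((s,d),open(n+".pkl","wb"));cv2.imwrite(f"pics/{n}.png",d["color"][:,:,::-1])
print(s["time"],s["tool_pos"],s["eef_rot"])
E
python3 shot.py wA
```

```text
time: 2.25
tool_pos: [0.5433, -0.0039, 0.3013]
eef_rot: [0.971, -0.239, -0.0, -0.0]
ft_force: [-0.2, -0.5, 0.7]
width: 0.0852
2.25 [ 0.54334041 -0.00386398  0.30132296] [ 9.71115410e-01 -2.38610263e-01 -2.39655981e-05 -5.03653091e-05]
```

View pics/wA.png

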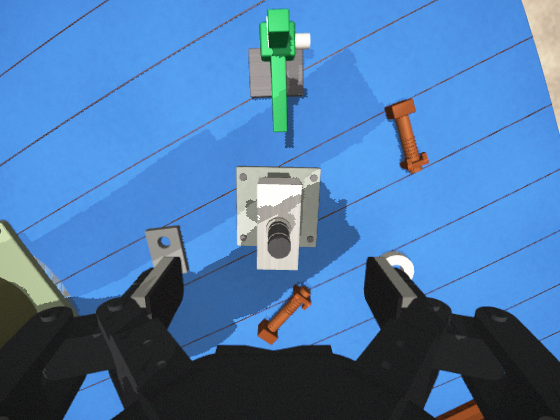

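View A has the pointer's free end at (279,131) and the handle top at about (279,230). I'll shift along tool x to get a second viewpoint.

```bash
python3 -m pendant '[[[0,0,0],[6,2,0],100],[[0,0,0],[13,4,0],100],[[0,0,0],[13,4,0],100],[[0,0,0],[13,4,0],100],[[0,0,0],[13,4,0],100],[[0,0,0],[13,4,0],100],[[0,0,0],[13,4,0],100]]'
python3 shot.py wB
python3 - <<'E'
import pickle
from h import *
for n in "AB":
    s,d=pickle.load(open(f"w{n}.pkl","rb"))
    print(n,proj(d,(.5198,-.0538,.159),s),proj(d,(.5698,.0455,.19),s))
E
```

```text
time: 3.18
tool_pos: [0.6399, -0.0991, 0.3016]
eef_rot: [0.971, -0.238, 0.0, -0.0]
ft_force: [0.2, 0.0, -0.3]
width: 0.0854
3.175 [ 0.63987456 -0.09907554  0.30164031] [ 9.71194342e-01 -2.38288759e-01  1.23548231e-04 -3.92697756e-05]
A [274.82631468 250.76382014] [273.08591525 138.39130781]
B [141.84593018 212.36086777] [109.37142901  88.55540566]
```

View pics/wB.png

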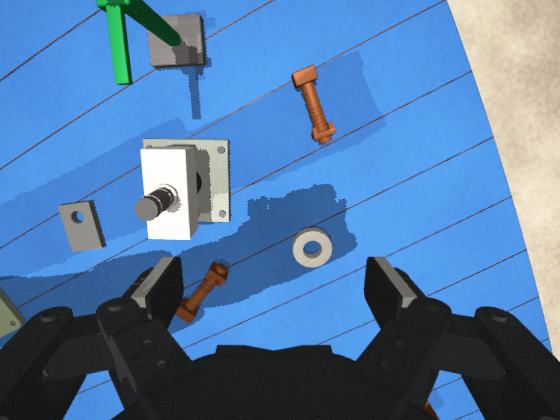

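Run:
```python
import pickle
from h import *
ims=[]
for n,b in (("A",[(255,215),(255,100)]),("B",[(125,180),(95,55)])):
    s,d=pickle.load(open(f"w{n}.pkl","rb"))
    for x,y in b:
        ims.append(cv2.resize(d["color"][y:y+45,x:x+55,::-1],None,fx=7,fy=6.6,interpolation=cv2.INTER_CUBIC))
cv2.imwrite("pics/c4.png",np.vstack([np.hstack(ims[:2]),np.hstack(ims[2:])]))
```

```text
(no output)
```

View pics/c4.png

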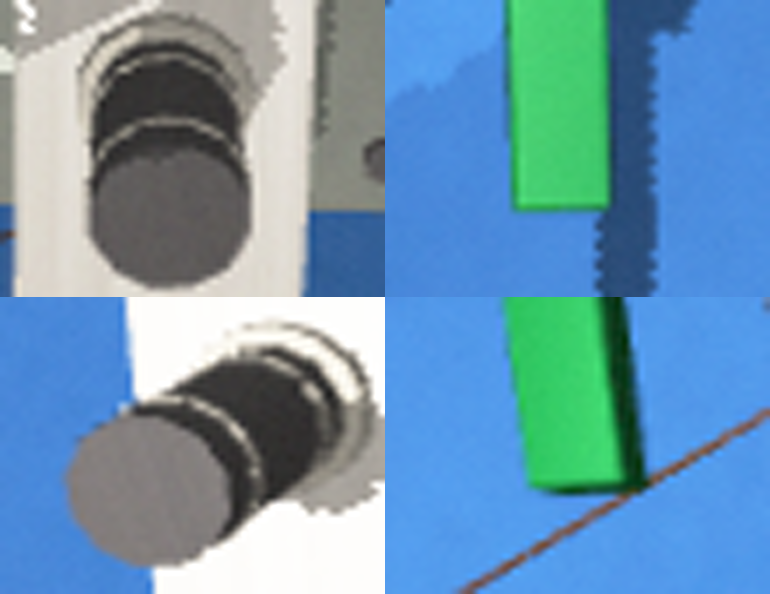

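```bash
cat > meas.py <<'E'
import pickle
from h import *
RT={};C1={};C2={}
for n,b in (("A",[(255,215),(255,100)]),("B",[(125,180),(95,55)])):
    s,d=pickle.load(open(f"w{n}.pkl","rb"));img=d["color"].astype(int)
    x,y=b[0];c=img[y:y+45,x:x+55];g=c.mean(2);sp=c.max(2)-c.min(2)
    m=((g>70)&(g<140)&(sp<25)).astype(np.uint8)
    m=cv2.morphologyEx(m,cv2.MORPH_OPEN,np.ones((5,5),np.uint8))
    cs,_=cv2.findContours(m,cv2.RETR_EXTERNAL,cv2.CHAIN_APPROX_NONE)
    cs=sorted(cs,key=cv2.contourArea)[::-1]
    for k in cs[:2]:
        e=cv2.fitEllipse(k) if len(k)>5 else None;print(n,"disc",cv2.contourArea(k),e and (e[0][0]+x,e[0][1]+y,e[1]))
    e=cv2.fitEllipse(cs[0]);RT[n]=ray(d,(e[0][0]+x,e[0][1]+y),s)
    x,y=b[1];c=img[y:y+45,x:x+55]
    m=((c[...,1]>150)&(c[...,1]-c[...,2]>60)).astype(np.uint8)
    k=max(cv2.findContours(m,cv2.RETR_EXTERNAL,cv2.CHAIN_APPROX_NONE)[0],key=cv2.contourArea)
    q=k[:,0,:]
    yb=q[:,1].max()
    print([(r+y,np.where(m[r])[0][[0,-1]]+x) for r in range(yb-8,yb+1)])
    print(img[yb+y-2:yb+y+3,x+23+ (3 if n=="B" else 0)])
E
python3 meas.py
```

```text
A disc 346.5 (278.94237899780273, 247.5039291381836, (19.6076717376709, 22.6805362701416))
A disc 277.5 (304.5086555480957, 230.61905479431152, (10.000519752502441, 41.028961181640625))
[(123, array([273, 286])), (124, array([273, 286])), (125, array([273, 286])), (126, array([273, 286])), (127, array([273, 286])), (128, array([273, 286])), (129, array([274, 286])), (130, array([274, 286])), (131, array([274, 279]))]
[[ 68 206 113]
 [ 71 209 115]
 [ 45 160  83]
 [ 62 137 194]
 [ 75 139 222]]
B disc 377.0 (146.03185653686523, 208.80494117736816, (20.831369400024414, 23.182802200317383))
[(75, array([115, 127])), (76, array([115, 127])), (77, array([115, 127])), (78, array([115, 127])), (79, array([116, 127])), (80, array([116, 127])), (81, array([116, 128])), (82, array([116, 128])), (83, array([116, 119]))]
[[ 55 208 106]
 [ 52 202 101]
 [ 33 139  67]
 [  5  70  33]
 [ 71 137 218]]
```

Run:
```python
import pickle
from h import *
D={n:pickle.load(open(f"w{n}.pkl","rb")) for n in "AB"}
def T(a,b):return tri(ray(D["A"][1],a,D["A"][0]),ray(D["B"][1],b,D["B"][0]))
r=T((278.94,247.5),(146.03,208.8));t=T((279.9,131.2),(122.1,83.0))
print(r,t,t[0]-r[0],np.linalg.norm((t[0]-r[0])[:2]))
from plant import eyes
for n in("top","scene"):
    d=eyes.snapshot(n);print(n,proj(d,r[0]),proj(d,t[0]))
    crop(d,*( (215,170,355,290,5) if n=="top" else (190,140,360,280,4)),f"pics/{n}1.png")
```

```text
(array([ 0.52497071, -0.05283273,  0.15809986]), [np.float64(0.00010775477896042622), np.float64(0.00010775477896049909)]) (array([0.57728892, 0.04760827, 0.17895693]), [np.float64(4.8290725560530467e-05), np.float64(4.829072556068806e-05)]) [0.05231822 0.10044101 0.02085707] 0.11325013048812028
top [317.43045556 240.73358605] [267.11308638 212.97976855]
scene [233.6062277  182.65001858] [297.36344046 176.79816874]
```

Relative height is 20.9 mm, with the ram top triangulated at 158.1 mm against a true 159, and the tip 113 mm from the ram. The scene view agrees: I measured (233.4,182.6) and (297.9,176.4), against predictions of (233.6,182.7) and (297.4,176.8). The top view is off by about 2 px. I'll take two closer views to settle it.

```bash
python3 -m pendant '[[[0,0,0],[-4,0.5,3],100],[[0,0,0],[-9,1.2,6],100],[[0,0,0],[-9,1.2,9],100],[[0,0,0],[-9,1.2,9],100],[[0,0,0],[-9,1.2,9],100],[[0,0,0],[-9,1.2,9],100],[[0,0,0],[-9,1.2,9],100]]'
python3 shot.py wC
python3 -m pendant '[[[0,0,0],[-4,0,0],100],[[0,0,0],[-6.5,0,0],100],[[0,0,0],[-6.5,0,0],100],[[0,0,0],[-6.5,0,0],100],[[0,0,0],[-6.5,0,0],100],[[0,0,0],[-6.5,0,0],100]]'
python3 shot.py wD
python3 - <<'E'
import cv2,numpy as np
a=cv2.imread("pics/wC.png");b=cv2.imread("pics/wD.png");cv2.imwrite("pics/CD.png",np.hstack([a[:,100:480],b[:,100:480]]))
E
```

```text
time: 4.2
tool_pos: [0.5551, -0.0685, 0.2118]
eef_rot: [0.971, -0.239, 0.0, -0.0]
ft_force: [-1.0, -0.1, -0.2]
width: 0.0852
4.2 [ 0.55510115 -0.06849028  0.21180813] [ 9.71118862e-01 -2.38595876e-01  3.90275157e-04 -1.05105783e-04]
time: 5.0
tool_pos: [0.4973, -0.0385, 0.2112]
eef_rot: [0.971, -0.239, -0.0, -0.0]
ft_force: [-0.8, -0.5, -0.6]
width: 0.0851
5.0 [ 0.49731929 -0.03845901  0.2111804 ] [ 9.71091910e-01 -2.38705875e-01 -7.19482835e-05 -5.15207071e-05]
```

View pics/CD.png

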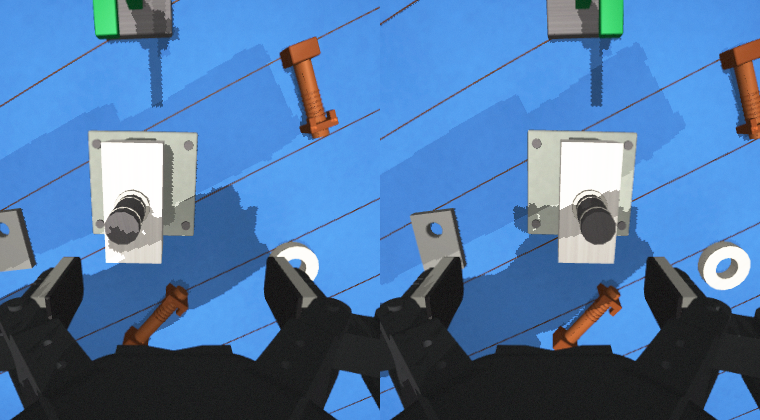

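Run:
```python
import pickle
from h import *
ims=[]
for n,b in (("C",[(200,200),(185,5)]),("D",[(290,200),(285,5)])):
    s,d=pickle.load(open(f"w{n}.pkl","rb"));img=d["color"].astype(int)
    for i,(x,y) in enumerate(b):
        w=55 if i==0 else 55
        ims.append(cv2.resize(d["color"][y:y+45,x:x+w,::-1],None,fx=7,fy=6.6,interpolation=cv2.INTER_CUBIC))
    x,y=b[1];c=img[y:y+45,x:x+55]
    m=((c[...,1]>120)&(c[...,1]-c[...,2]>50))
    for r in range(12,40):
        w=np.where(m[r])[0]
        if len(w) and r%2: print(n,r+y,w[[0,-1]]+x)
    rr=20; print(img[rr+y, x:x+55, 1].tolist())
cv2.imwrite("pics/c5.png",np.vstack([np.hstack(ims[:2]),np.hstack(ims[2:])]))
```

```text
C 18 [194 215]
C 20 [194 216]
C 22 [194 216]
C 24 [195 216]
C 26 [195 216]
C 28 [195 216]
C 30 [195 216]
C 32 [195 216]
C 34 [196 216]
[154, 154, 153, 154, 155, 152, 154, 154, 152, 138, 205, 222, 222, 222, 223, 224, 224, 225, 226, 225, 225, 226, 228, 226, 229, 229, 229, 229, 230, 233, 214, 152, 83, 57, 135, 149, 149, 148, 148, 151, 149, 148, 146, 150, 148, 148, 149, 147, 149, 139, 85, 87, 86, 86, 88]
D 18 [321 339]
D 20 [321 339]
D 22 [321 339]
D 24 [321 339]
D 26 [321 339]
D 28 [321 339]
D 30 [321 339]
D 32 [321 339]
[146, 144, 147, 149, 148, 146, 145, 144, 144, 144, 144, 144, 145, 144, 144, 145, 107, 85, 84, 83, 84, 85, 86, 83, 84, 86, 83, 84, 85, 83, 85, 83, 82, 74, 66, 103, 182, 220, 225, 223, 223, 222, 220, 221, 218, 220, 219, 216, 215, 214, 213, 212, 212, 210, 209]
```

View pics/c5.png

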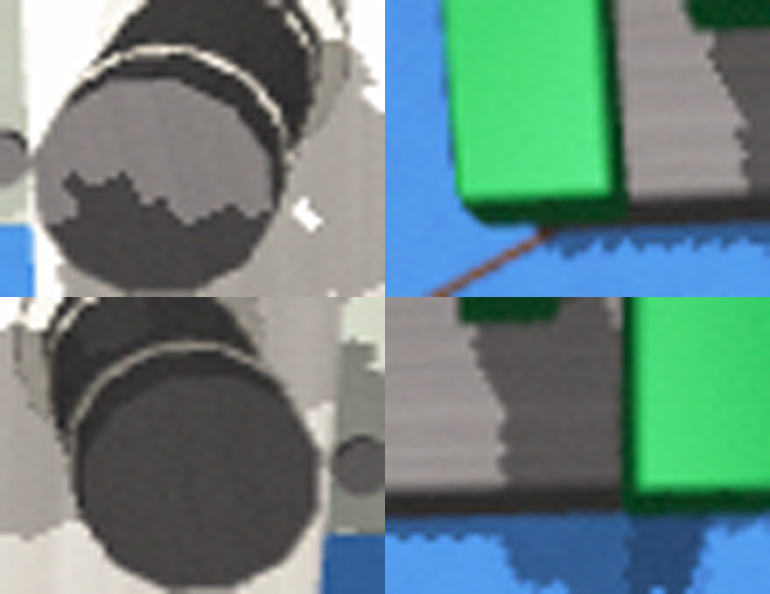

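Run:
```python
import pickle
from h import *
D={n:pickle.load(open(f"w{n}.pkl","rb")) for n in "ABCD"}
img=D["D"][1]["color"];print(img[28,335:350,1].tolist(),img[28:40,330,1].tolist(),img[28:40,206,1].tolist() , D["C"][1]["color"][28:40,206,1].tolist())
def T(a,b,m="C",n="D"):return tri(ray(D[m][1],a,D[m][0]),ray(D[n][1],b,D[n][0]))
r=T((221.7,227.4),(317.8,227.0));t=T((195.6,34.3),(320.4,33.7))
print(r,t,t[0]-r[0])
for n,a in zip("ABCD",[(278.94,247.5),(146.03,208.8),(221.7,227.4),(317.8,227)]):print(plane(D[n][1],a,.159,D[n][0]))
for n,a in zip("AB",[(279.9,131.2),(122.1,83.)]):print(plane(D[n][1],a,.180,D[n][0]))
```

```text
[213, 213, 213, 211, 210, 206, 210, 171, 132, 149, 154, 155, 151, 153, 153] [221, 220, 221, 221, 220, 172, 111, 61, 60, 58, 66, 77] [154, 155, 153, 154, 151, 150, 154, 154, 153, 154, 155, 156] [226, 228, 227, 228, 228, 221, 164, 96, 61, 61, 63, 86]
(array([ 0.52474537, -0.05285324,  0.15635418]), [np.float64(0.00018111911609056897), np.float64(0.00018111911609051696)]) (array([0.57243303, 0.05051018, 0.17807991]), [np.float64(0.00012178095479677496), np.float64(0.00012178095479676295)]) [0.04768767 0.10336342 0.02172573]
[ 0.52505404 -0.05257544  0.159     ]
[ 0.52552582 -0.05271685  0.159     ]
[ 0.52549009 -0.05242385  0.159     ]
[ 0.52489434 -0.05168394  0.159     ]
[0.57731737 0.04767577 0.18      ]
[0.57762932 0.04723274 0.18      ]
```

The closer views give 21.3 mm once scaled to the known 159 mm top, so the lift should be about 21 mm. Ram axis is at about (0.5252,-0.0526). I'll centre above it, check in the wrist image, then descend.

```bash
python3 -m pendant '[[[0,0,0],[1.5,0,0.5],100],[[0,0,0],[3.1,0,2],100],[[0,0,0],[3.1,0,3.5],100],[[0,0,0],[3.1,0,3.5],100],[[0,0,0],[3.1,0,3.5],100],[[0,0,0],[3.1,0,3.5],100],[[0,0,0],[3.1,0,3.5],100]]'
python3 shot.py wE
python3 - <<'E'
import pickle
from h import *
s,d=pickle.load(open("wE.pkl","rb"))
crop(d,170,150,370,300,4,"pics/wEc.png")
for z in (.159,.133):
    p=s["tool_pos"].copy();p[2]=z;print(proj(d,p,s))
E
```

```text
time: 5.92
tool_pos: [0.5247, -0.0526, 0.1767]
eef_rot: [0.971, -0.239, 0.0, -0.0]
ft_force: [0.7, -0.5, -0.4]
width: 0.0854
5.925 [ 0.52468746 -0.0526048   0.17668638] [ 9.71140779e-01 -2.38506851e-01  2.50883781e-04 -8.38300354e-05]
[271.64017017 248.89659221]
[271.89210685 232.89007871]
```

View pics/wEc.png

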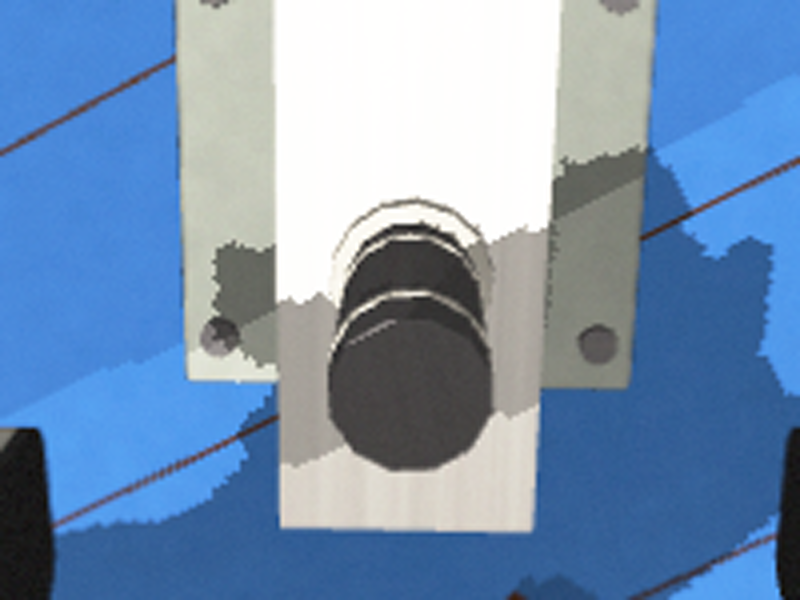

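The handle top centre is at (272.4,248.7), against a projected tool axis of (271.6,248.9), so it's centred within 0.5 mm. I'm descending.

```bash
python3 -m pendant '[[[0,0,0],[0,0,1.5],100],[[0,0,0],[0,0,3],100],[[0,0,0],[0,0,4.5],100],[[0,0,0],[0,0,5.5],100],[[0,0,0],[0,0,5.8],100],[[0,0,0],[0,0,5.8],100],[[0,0,0],[0,0,5.8],100],[[0,0,0],[0,0,5.8],100]]'
python3 -c "
from plant import eyes
from h import *
d=eyes.snapshot('scene');crop(d,190,140,360,280,4,'pics/s2.png')"; python3 shot.py wF
```

```text
time: 6.98
tool_pos: [0.5247, -0.0526, 0.1186]
eef_rot: [0.971, -0.239, 0.0, -0.0]
ft_force: [-0.1, -0.5, -0.8]
width: 0.0853
7.025 [ 0.52468737 -0.05264216  0.11853556] [ 9.71131778e-01 -2.38543581e-01  1.61658651e-04 -6.52714747e-05]
```

View pics/s2.png

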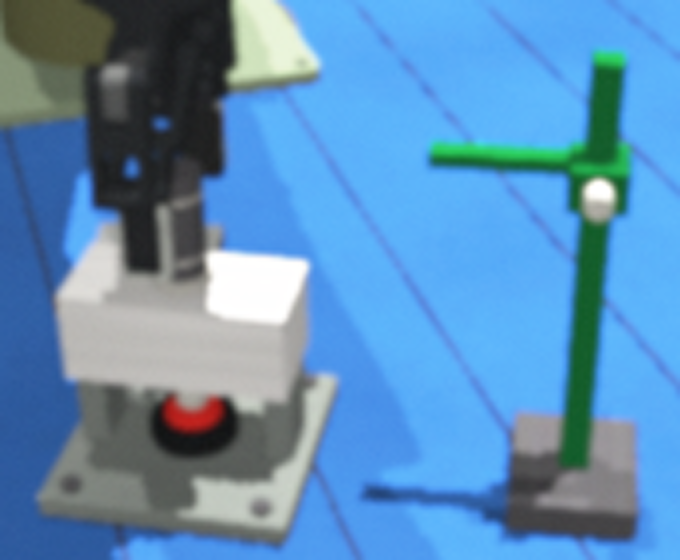

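View pics/wF.png

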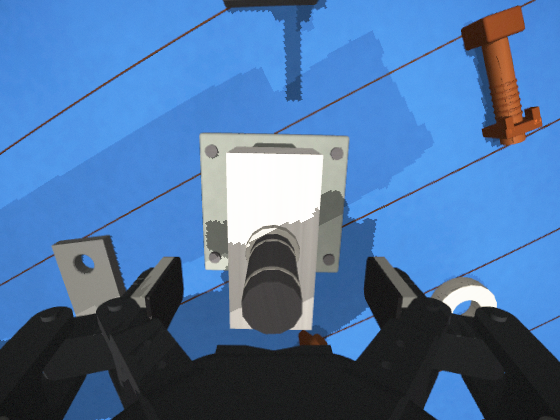

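The fingers now straddle the handle, whose top is at about (272,302), with the jaw gap centred at about (273). Closing the jaws.

```bash
python3 -m pendant '[[[0,0,0],[0,0,0],60],[[0,0,0],[0,0,0],45],[[0,0,0],[0,0,0],35],[[0,0,0],[0,0,0],30],[[0,0,0],[0,0,0],28],[[0,0,0],[0,0,0],26],[[0,0,0],[0,0,0],24],[[0,0,0],[0,0,0],10],[[0,0,0],[0,0,0],0],[[0,0,0],[0,0,0],0],[[0,0,0],[0,0,0],0],[[0,0,0],[0,0,0],0]]'; python3 shot.py wG; python3 -c "
from plant import readout
s=readout.state();print(s['ft_force'],s['moment'])"
```

```text
time: 8.57
tool_pos: [0.5244, -0.0525, 0.1184]
eef_rot: [0.971, -0.239, -0.0, -0.0]
ft_force: [-3.2, 0.5, 6.3]
width: 0.0224
8.575 [ 0.52440276 -0.05251674  0.11844641] [ 9.71141496e-01 -2.38503990e-01 -1.99865747e-04 -3.40947135e-05]
[-3.34055139  1.10254816  6.50406497] [0.28653838 0.76288696 0.00886436]
```

View pics/wG.png

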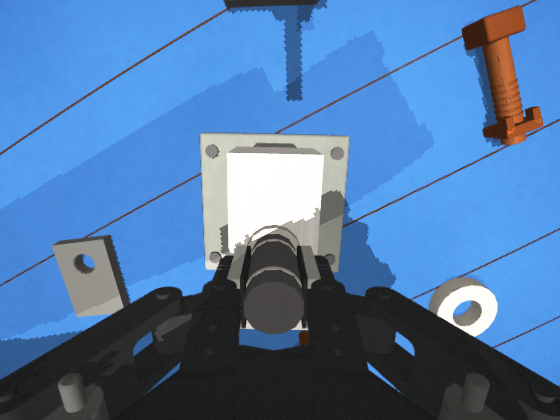

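Gripped. There's a lateral load of about 3.4 N along tool -x, so I'll ease the tool that way, then lift slowly and watch the force.

```bash
python3 -m pendant '[[[0,0,0],[-0.04,0,0],0],[[0,0,0],[-0.04,0,0],0],[[0,0,0],[-0.04,0,-0.1],0],[[0,0,0],[-0.04,0,-0.2],0],[[0,0,0],[-0.04,0,-0.3],0],[[0,0,0],[-0.04,0,-0.3],0],[[0,0,0],[-0.04,0,-0.3],0]]';python3 -c "
from plant import readout
s=readout.state();print(s['ft_force'],s['moment'],s['tool_pos'])"
```

```text
time: 9.5
tool_pos: [0.5242, -0.0525, 0.1212]
eef_rot: [0.971, -0.239, -0.0, -0.0]
ft_force: [1.2, -0.2, -3.8]
width: 0.0227
[ 1.18632359 -0.21678538 -3.82493815] [-0.06146347 -0.12365514  0.0132209 ] [ 0.52418004 -0.05245058  0.12123723]
```

```bash
python3 -m pendant '[[[0,0,0],[0.01,0,-0.15],0],[[0,0,0],[0.01,0,-0.3],0],[[0,0,0],[0.01,0,-0.45],0],[[0,0,0],[0.01,0,-0.6],0],[[0,0,0],[0.01,0,-0.75],0],[[0,0,0],[0.01,0,-0.9],0],[[0,0,0],[0.01,0,-1.05],0],[[0,0,0],[0.01,0,-1.2],0],[[0,0,0],[0.01,0,-1.35],0],[[0,0,0],[0.01,0,-1.5],0],[[0,0,0],[0.01,0,-1.65],0],[[0,0,0],[0.01,0,-1.8],0],[[0,0,0],[0.01,0,-1.8],0],[[0,0,0],[0.01,0,-1.8],0],[[0,0,0],[0.01,0,-1.8],0]]';python3 - <<'E'
from plant import readout,eyes
from h import *
s=readout.state();print(s['ft_force'],s['moment'],s['tool_pos'])
d=eyes.snapshot('scene');crop(d,190,140,360,280,4,'pics/s3.png')
import pickle;pickle.dump(d,open("s3.pkl","wb"))
for z in (.159,.18): print(proj(d,(.5252,-.0526,z)))
E
python3 shot.py wH
```

```text
time: 11.38
tool_pos: [0.5243, -0.0525, 0.1393]
eef_rot: [0.971, -0.239, -0.0, -0.0]
ft_force: [0.2, -0.4, -3.7]
width: 0.0225
[ 0.22329202 -0.44095811 -3.71437138] [ 0.00918926  0.00198841 -0.0450664 ] [ 0.52429078 -0.05249167  0.13927347]
[233.72781418 182.24030943]
[232.90205829 171.59647561]
11.425 [ 0.52427864 -0.05248347  0.13924621] [ 9.71137074e-01 -2.38522067e-01 -8.26732466e-05 -2.38716121e-05]
```

View pics/s3.png

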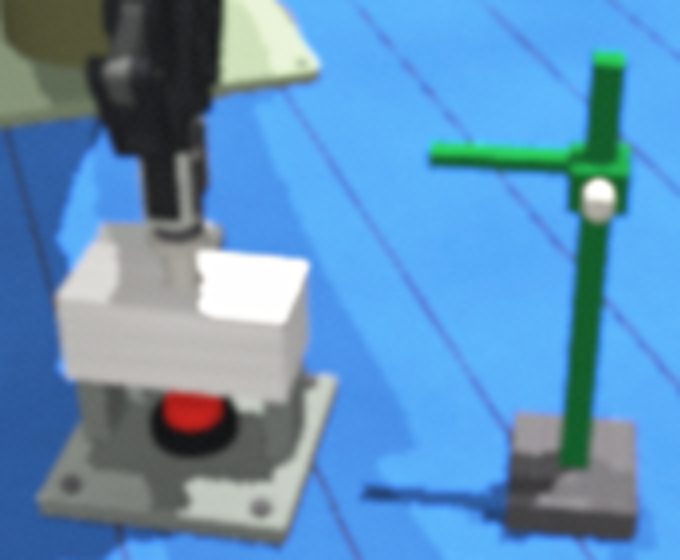

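View pics/wH.png

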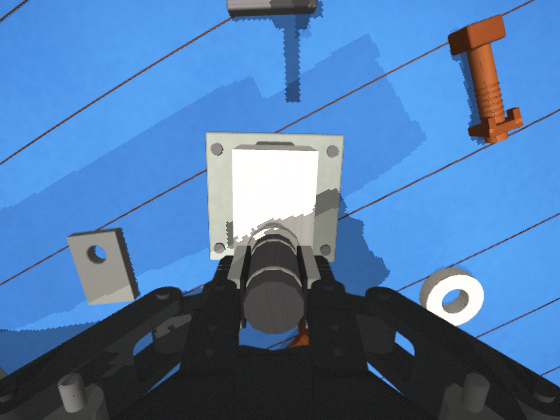

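Lift is 20.8 mm so far with lateral force under 0.5 N, and the button is visibly raised. I'll refine the pointer height using all views, re-registering each one on the ram top at its known 159 mm, and check for grip slip.

Run:
```python
import pickle
from h import *
ims=[]
D={n:pickle.load(open(f"w{n}.pkl","rb")) for n in "ABCDGH"}
# grip slip: compare disc in G and H
g=[cv2.cvtColor(D[n][1]["color"],cv2.COLOR_RGB2GRAY)[255:345,240:308] for n in "GH"]
cv2.imwrite("pics/gh.png",cv2.resize(np.hstack(g),None,fx=5,fy=5,interpolation=cv2.INTER_CUBIC))
ram={"A":(278.94,247.5),"B":(146.03,208.8),"C":(221.7,227.4),"D":(317.8,227)}
tip={"A":(279.9,131.2),"B":(122.1,83.),"C":(206.0,34.1),"D":(331.3,33.7)}
M=np.mean([plane(D[n][1],ram[n],.159,D[n][0]) for n in ram],0)
for sub in ("AB","CD","AC","AD","BD","BC","ABCD"):
    rs=[];
    for n in sub:
        c=M-plane(D[n][1],ram[n],.159,D[n][0]);o,v=ray(D[n][1],tip[n],D[n][0]);rs.append((o+c,v))
    print(sub,*tri(*rs))
s0=cv2.imread("pics/scene0.png")
cv2.imwrite("pics/s0z.png",np.hstack([cv2.resize(s0[170:200,220:250],None,fx=12,fy=12,interpolation=cv2.INTER_CUBIC),cv2.resize(s0[165:195,290:320],None,fx=12,fy=12,interpolation=cv2.INTER_CUBIC)]))
```

```text
AB [0.5773907  0.04777851 0.17980591] [np.float64(0.00016348103008451232), np.float64(0.00016348103008424067)]
CD [0.57714344 0.04697394 0.18098097] [np.float64(0.00028148869542697977), np.float64(0.00028148869542698264)]
AC [0.57733501 0.04784456 0.17919513] [np.float64(0.00017635415488022693), np.float64(0.0001763541548801462)]
AD [0.57771921 0.04752912 0.17756345] [np.float64(0.0003572807752732419), np.float64(0.00035728077527320595)]
BD [0.57733509 0.04718995 0.18015839] [np.float64(0.000354070237114816), np.float64(0.0003540702371149022)]
BC [0.57718145 0.04772629 0.17953991] [np.float64(2.2706393412773613e-05), np.float64(2.2706393412779837e-05)]
ABCD [0.57733454 0.04751811 0.17978226] [np.float64(0.000413067404691281), np.float64(0.00015325692545792638), np.float64(0.0001702595427583859), np.float64(0.000609231009889187)]
```

View pics/gh.png

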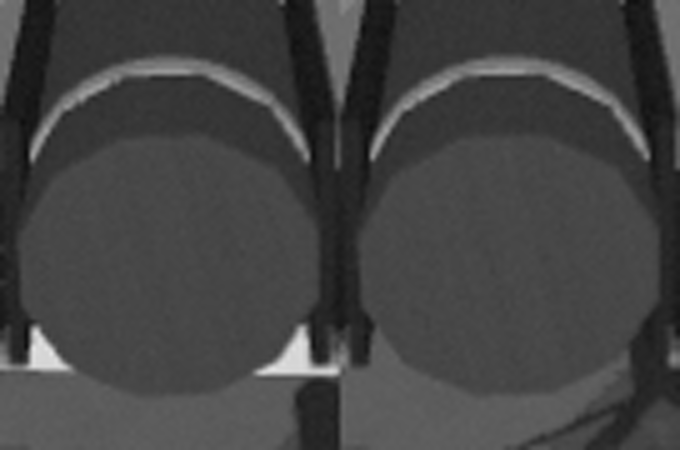

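View pics/s0z.png

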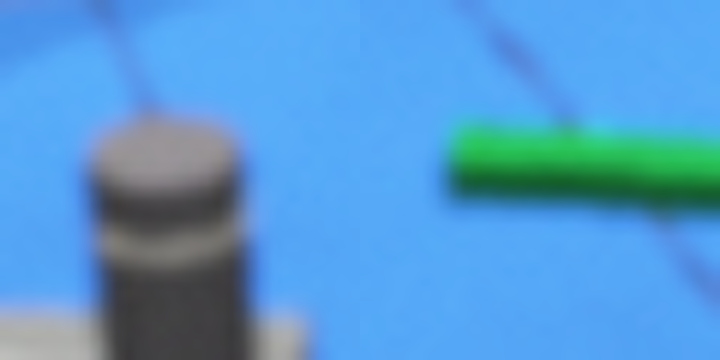

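Run:
```python
import pickle
from h import *
d=pickle.load(open("s3.pkl","rb"))
off=np.array((233.46,182.62))-proj(d,(.52525,-.05235,.159))
for z in (.178,.180,.182): print(z,proj(d,(.5773,.0475,z))+off)
```

```text
0.178 [296.88202173 177.69998158]
0.18 [296.90529154 176.65137778]
0.182 [296.92864632 175.59932633]
```

Four wrist views give a pointer top of 179.8 mm, and the scene view gives 179.5 mm. The ram top is at 159 + 20.8 = 179.8 mm, and the handle disc hasn't moved in the grip between the before and after wrist pictures. It's level, so I'll confirm it holds steady and hand in.

```bash
python3 -m pendant '[[[0,0,0],[0,0,0],0],[[0,0,0],[0,0,0],0],[[0,0,0],[0,0,0],0],[[0,0,0],[0,0,0],0]]'; python3 -c "
from plant import workorder,readout
s=readout.state();print(s['tool_pos'],s['ft_force'],s['width'])
print(workorder.finish_job())"
```

```text
time: 11.98
tool_pos: [0.5243, -0.0525, 0.1393]
eef_rot: [0.971, -0.239, -0.0, -0.0]
ft_force: [-0.5, 0.3, -4.5]
width: 0.0227
[ 0.52431935 -0.05248991  0.13931242] [-0.50719507  0.25589526 -4.47437396] 0.022717166371182873
the job is handed in; nothing more can be done
None
```

I gripped the ram by its handle and drew it straight up 20.8 mm. I handed the job in at about 12 s, still gripping it.

- **Height:** the handle top is at about 179.8 mm. I measured the pointer's top face at 179.8 mm from four wrist views and 179.5 mm from the scene camera.
- **Fit in the guide:** closing the jaws put about 3.4 N of side load on the ram. I shifted the tool to relieve it, and the side load at the end was about 0.6 N. The foot is still about 50 mm inside the bore.
- **Grip and button:** the handle looked unmoved in the jaws before and after the lift. The last force reading was about 4 N downwards, the ram's weight. The button was visibly up in the scene picture, and the arm kept clear of the gauge and the loose parts.
- **Disagreements:** pairs of wrist views gave pointer heights from 177.6 to 181.0 mm, so the level is good to about 1 mm. The top camera placed the ram about 5 mm away from where the wrist and scene cameras put it. I used the wrist value, and the grasp was centred.

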